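Drop sample tubes into the stand and latch the bar

ROBOT

A 6-joint arm with a two-finger parallel gripper is mounted at the origin on the work surface. World frame = base frame: x ahead of the robot, y to its left, z up, the work surface at z = 0. Lengths are in mm, angles in degrees, forces in N, time in s.
With the tool pointing down it reaches from about 275 to 775 mm from the base axis. Payload 14.6 kg.
Tool frame: the origin (TCP) lies on the centre line of the jaws, within the pads' length; the fingertips stand 14 mm ahead of it and the grasp point (between the pads) lies 5 mm behind it; z points along the fingers, y is the line along which they close (so a half turn about z gives the same grasp; the last joint's range is limited). The gripper opens to 85 mm and grips with 20 to 120 N. Pads are 22 mm wide; open, the fingers measure 114 mm over their backs; the gripper's body (76 mm by 85 mm) begins 54 mm behind the grasp point. The pads swing forward as they close: fully open they stand 13 mm farther back than shut.
Start: joints at [54.586, 15.075, -2.767, 72.158, 0, 81.102], TCP at [234.394, 469.774, 245.278] pointing down, gripper open.
Joint ranges: [-151.79, 151.79], [-50.71, 97.33], [-67.44, 78.34], [-121.81, 120.89], [-77.56, 73.72], [-180, 180]. Speed limits (degrees/s): [108.29, 108.29, 147.25, 159.86, 180, 180].

INTERFACE

Orientations are given as [roll, pitch, yaw] about the fixed x, y, z axes, in that order (R = Rz(yaw) Ry(pitch) Rx(roll)).
In Python, from workcell import * gives the robot as it stands.
- The arm moves only by the shell command python3 -m handwheel 'ROWS' [FORCE]. ROWS is JSON, a list of rows, each an object of numbers: "ax", "ay", "az": the turn, a rotation vector about the world's x, y, z in rad; "tx", "ty", "tz": the shift along the world's x, y, z in m; "gripper": the closure in counts, from 0 (fully open) to 255 (shut). A call has exactly 10 rows; each row shifts and turns the commanded pose from where the row before left it; what a row does not reach is not made up. A row lasts 1/12 s, in which the tool goes at most 41.7 mm and 7.16 degrees, less where a joint would pass 70% of its speed; a pose out of reach is approached as far as the arm can. A call with a gripper value outside its range is refused whole. The fingers move at their own pace and stop on an object; FORCE is the grip in N (left out, the last holds). Time passes only in rows, so rows that do not move let the fingers close, or fill a call up. It gives the time, the measured TCP pose, the force, the opening and the grip force at its end, in the units of the state.
- sense(): the state, without advancing time (a new reading comes with each control period).
- read_camera(name): name is "side" or "top"; returns the picture (400x640x3 uint8, red, green, blue); there is no depth.
- camera_params(name): a dict with "K" (3x3 intrinsics, pixels), "world_to_cam" (4x4, takes a point from world to camera coordinates). Camera axes: x right, y down, z forward; pixel columns grow to the right and rows downward; lengths in mm; the calibration is good to about 2 mm. A picture is of the moment at which its call begins. camera_params takes no time and is no camera call.
- sign_off(): hands the job in; it is judged then, once.
The state is a dict: "time": time; "joint_pos": joint angles; "dq": joint speeds; "effort": joint torques, N m; "ee_pos": TCP position; "tcp_rot": TCP orientation; "ft_force": force on the tool from outside, world axes, zero at the start; "torque": the same for the moment, N m; "gripper_width": opening from 0.0 (shut) to 1.0 (fully open); "grip_force": force on a finger pad.
Only numpy, scipy, OpenCV 4.12 (cv2) and the standard library are available. Lean on these libraries where they do the work, as an engineer would, in place of code of your own. Each camera call takes 0.05 s, during which the arm holds its last target. There are 200 camera calls.

TASK

Load the two sample tubes into the see-through holder at the far end of the loading stand: push each one along its groove so that it tips over the end of the deck and drops foot-first into the cell below, standing on the cell's floor with its cap up. Then swing the steel retaining bar with the red end down over the holder until it rests fully in its catch. Do not disturb the other things on the bench.

Things in the scene. Friction and masses are not known exactly. Their poses are not given: they have to be found in the camera images.
- stand: Loading stand, fixed; place and yaw vary. Origin on the table below the middle of the lip (deck's far edge); x along the grooves away from the robot, y left, z up. Grey deck, top 135 mm high, x = -200 to 0 mm, 116 mm wide, rear end open; two grooves along x at y = +27 and -27 mm, 22 mm wide between blue ribs 6 mm high, 4 mm thick. Clear holder past the lip, walls up to 145 mm high.
- tube_blue: Blue-capped sample tube: rigid, 110 mm long, 18 mm diameter, about 30 g, white with a blue cap (24 mm long, same diameter); the last 5 mm of its foot is 14 mm thick. Origin on its axis at mid-length; x runs from cap to foot. It starts in either groove, foot 20 to 45 mm short of the lip, cap on the robot's side. Standing in a cell, its origin is about 55 mm above the cell floor.
- tube_green: Green-capped sample tube: rigid, 110 mm long, 18 mm diameter, about 30 g, white with a green cap (24 mm long, same diameter); the last 5 mm of its foot is 14 mm thick. Origin on its axis at mid-length; x runs from cap to foot. It starts in either groove, foot 20 to 45 mm short of the lip, cap on the robot's side. Standing in a cell, its origin is about 55 mm above the cell floor.
- left_lip (a point): Centre of the left groove's end at the lip, on the deck surface (135 mm high); axes as the stand's. A tube whose middle is pushed 2 to 12 mm past the lip (no farther, or its foot meets the back wall) tips over it and slides down into the cell below as soon as the pusher is drawn back from its cap end; friction on the pusher can hold it level. The deck is slippery too.
- right_lip (a point): Centre of the right groove's end at the lip, on the deck surface; axes as the stand's.
- left_cell (a point): Centre of the left cell's floor (stand x = 12, y = 27, z = 6 mm). The cell is 24 mm wide in y; its front wall is flush with the lip. Its mouth is open to x = 84 mm; the back wall slopes in, from 135 down to 45 mm height, to a narrow foot (x = 0 to 24 mm) below that. Its walls are polished and slippery.
- right_cell (a point): Centre of the right cell's floor (stand x = 12, y = -27, z = 6 mm); shaped like the left cell.
- bar (a joint): Angle of the retaining bar: 0 = closed, level, in its catch; 1.57 = straight up; starts between 1.4 and 1.8 (above 1.57 it leans outward, to the stand's +y side); end stop 2.1. It swings in the stand's y-z plane about its hinge. The hinge is stiff: the bar stays where it is left, and 1 to 2 N at mid-length moves it.
- bar_hinge (a point): Pivot of the bar, on the stand's left (stand x = 18, y = 66, z = 157 mm); axes as the stand's. The bar is a straight steel rod 10 mm thick that runs 145 mm from here to a red end sleeve 18 mm thick, 30 mm long. A grey post stands just outside the pivot (y = 73 to 83 mm, up to 166 mm high).
- bar_end (a point): Middle of the red sleeve at the free end of the bar, 160 mm from the pivot; axes turn with the bar.
- catch (a point): Grey fork-shaped catch on the stand's right side, 132 mm from the pivot (stand x = 18, y = -66, z = 157 mm: the bar's axis when home). Its two ears stand 17 mm apart either side of the bar and rise 9 mm above this point.
- red_dish: Bystander: red open staining dish 95 x 75 x 45 mm; origin at the centre of its underside. Leave it where it stands.
- black_dish: Bystander: black open staining dish 95 x 75 x 45 mm; origin at the centre of its underside. Leave it where it stands.
- stain_bottle: Bystander: amber bottle, 54 mm diameter, 120 mm tall; origin at the centre of its underside. Leave it where it stands.
- spray_jar: Bystander: white jar with blue lid, 64 mm diameter, 90 mm tall; origin at the centre of its underside. Leave it where it stands.
- slide_box: Bystander: flat blue slide box 100 x 85 x 30 mm; origin at the centre of its underside. Leave it where it stands.
- marker: Bystander: black and orange marker pen, 130 x 14 x 14 mm, lying along its x axis; origin at the centre of its underside. Leave it where it stands.
Not all that is in view belongs to the job. Leave any yellow look-alike of the tube_blue alone.

How it is judged (in metres and radians):
On the way:
1. both tubes stand cap-up in the cells, one in each, while the bar is still open (((horizontal distance between tube_blue and left_cell below 0.02 m and z of tube_blue in the frame of left_cell below 0.065 m and angle between each of tube_blue, tube_green's own x axis and vertical above 2.79 rad and horizontal distance between tube_green and right_cell below 0.02 m and z of tube_green in the frame of right_cell below 0.065 m) or (horizontal distance between tube_blue and right_cell below 0.02 m and z of tube_blue in the frame of right_cell below 0.065 m and angle between each of tube_blue, tube_green's own x axis and vertical above 2.79 rad and horizontal distance between tube_green and left_cell below 0.02 m and z of tube_green in the frame of left_cell below 0.065 m)) and value of joint bar above 0.5 rad), for 0.2 s.
At the end, for the whole second after the job is handed in: Both tubes stand at rest in the cells, one in each: middle within 20 mm (level) of the cell's centre and less than 65 mm above its floor, cap up, leaning less than 0.35 rad. The bar rests in its catch, within 0.06 rad of closed (((horizontal distance between tube_blue and left_cell below 0.02 m and z of tube_blue in the frame of left_cell below 0.065 m and angle between each of tube_blue, tube_green's own x axis and vertical above 2.79 rad and horizontal distance between tube_green and right_cell below 0.02 m and z of tube_green in the frame of right_cell below 0.065 m) or (horizontal distance between tube_blue and right_cell below 0.02 m and z of tube_blue in the frame of right_cell below 0.065 m and angle between each of tube_blue, tube_green's own x axis and vertical above 2.79 rad and horizontal distance between tube_green and left_cell below 0.02 m and z of tube_green in the frame of left_cell below 0.065 m)) and value of joint bar below 0.06 rad and linear speed of each of tube_blue, tube_green below 0.02 m/s); the robot touches nothing.
It fails at once if a bystander is shifted more than 30 mm (distance of any of red_dish, black_dish, stain_bottle, spray_jar, slide_box, marker from where it was at the start of the episode above 0.03 m).
It also fails if it takes over 59 s, if anything falls off the work surface, if the arm or the gripper's body presses on something with over 40 N, if the wrist force passes 120 N, or if a joint passes its speed limit or range.

## Working session

There is one attempt and no reset: what is moved stays moved. The work goes in short steps, Python scripts to look and compute and a shell command to move; the robot and the scene stay as the last step left them, time stands still between calls to the robot, and variables do not carry over. Pictures are saved under pics/ and viewed, at most 10 in all, crops included, and the job is handed in when it is done.

```bash
mkdir -p pics; python3 - <<'E'
from workcell import *
import cv2
for n in("side","top"):
    cv2.imwrite(f"pics/{n}0.png",read_camera(n)[:,:,::-1]); p=camera_params(n); print(p["K"],p["world_to_cam"])
s=sense();print(s)
E
```

```text
[[368.45101329   0.         324.83901661]
 [  0.         368.45101329 201.43901292]
 [  0.           0.           1.        ]] [[ 8.97123956e-01 -4.41663944e-01 -1.00781279e-02 -5.16428058e+02]
 [-3.17450777e-01 -6.28617014e-01 -7.09975812e-01  2.67577179e+02]
 [ 3.07235435e-01  6.40135618e-01 -7.04153945e-01  8.76608251e+02]
 [ 0.00000000e+00  0.00000000e+00  0.00000000e+00  1.00000000e+00]]
[[463.31716735   0.         317.64323407]
 [  0.         463.31716735 210.58876955]
 [  0.           0.           1.        ]] [[-5.65353397e-02 -9.98400494e-01  4.57836276e-04  2.80705542e+01]
 [-9.72350306e-01  5.49561432e-02 -2.26968509e-01  5.89110537e+02]
 [ 2.26580310e-01 -1.32769190e-02 -9.73901990e-01  1.12003177e+03]
 [ 0.00000000e+00  0.00000000e+00  0.00000000e+00  1.00000000e+00]]
{'time': 0.1, 'joint_pos': array([ 5.45877010e+01,  1.50945071e+01, -2.79766166e+00,  7.21564466e+01,
       -4.95524871e-04,  8.11009860e+01]), 'dq': array([ 0.01075469, -0.03822346,  0.1001912 , -0.06093303,  0.031462  ,
       -0.09524887]), 'effort': array([ 3.36929304e-03, -6.38573313e+01,  3.85064650e+01,  9.94741567e-03,
       -1.72473565e-04,  1.02245679e-05]), 'ee_pos': array([234.25866317, 469.61150317, 244.90331235]), 'tcp_rot': array([-1.79951893e+02, -7.03091926e-03,  1.53486712e+02]), 'ft_force': array([-0.42150747,  0.32398421,  0.10298077]), 'torque': array([-0.00728632,  0.00887841,  0.01266787]), 'grip_force': 0.0, 'gripper_width': 0.9949818433789855}
```

View pics/top0.png

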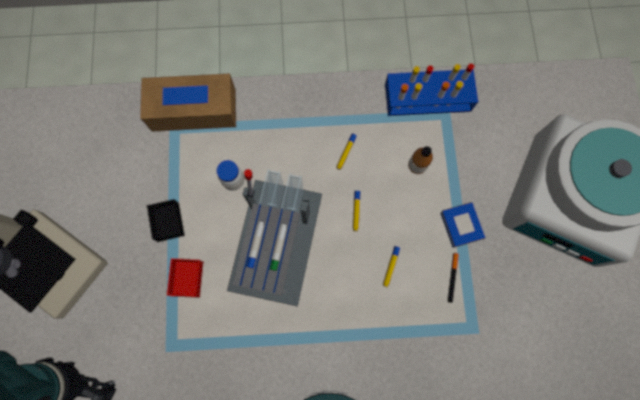

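View pics/side0.png

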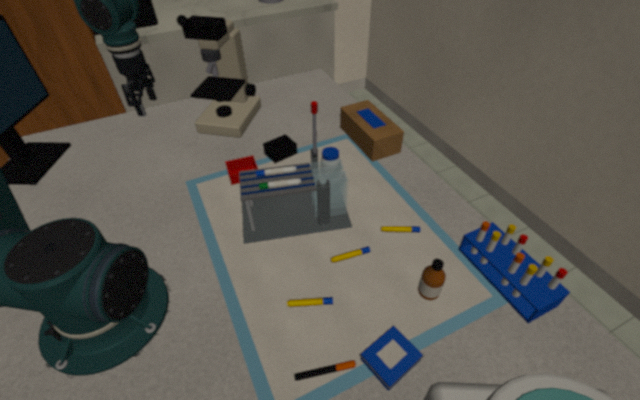

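The top view shows the stand: blue cap at (252,262), green cap at (274,265), and the bar's red end at (248,174). I'll enlarge both views for detail.

```bash
python3 - <<'E'
import cv2
t=cv2.imread("pics/top0.png")[155:315,215:335]; s=cv2.imread("pics/side0.png")[90:250,220:370]
t=cv2.resize(t,None,fx=3.6,fy=3.6,interpolation=cv2.INTER_CUBIC); s=cv2.resize(s,(360,384),interpolation=cv2.INTER_CUBIC)
import numpy as np
c=np.zeros((576,800,3),np.uint8); c[:,:432]=t[:576]; c[:384,436:796]=s; cv2.imwrite("pics/crop0.png",c)
E
```

```text
(no output)
```

View pics/crop0.png

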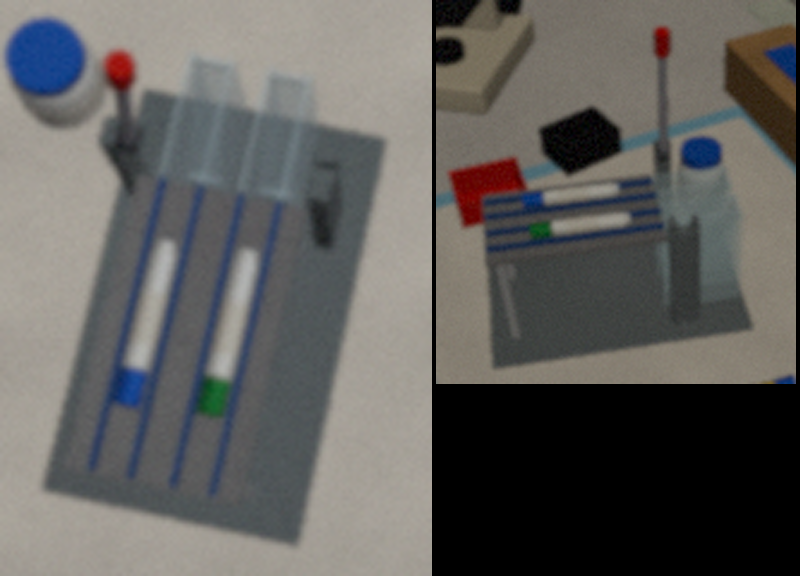

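The crop shows the lip ends of the ribs at crop (163,180)…(280,203) and the rear ends at (93,470)…(213,494). Next: rays onto z=141 for the ribs, and colour masks for the tubes.

```bash
cat > h.py <<'E'
from workcell import *
import numpy as np, cv2
from scipy.optimize import least_squares
def ray(n,uv,z):
    p=camera_params(n);W=np.array(p["world_to_cam"]);R,t=W[:3,:3],W[:3,3]
    c=-R.T@t; d=R.T@np.linalg.inv(p["K"])@[uv[0],uv[1],1]
    return c+d*(z-c[2])/d[2]
def proj(n,P):
    p=camera_params(n);q=np.array(p["world_to_cam"])@np.r_[P,1]; q=np.array(p["K"])@q[:3]; return q[:2]/q[2]
def tri(ps):
    A=[];b=[]
    for n,uv in ps:
        p=camera_params(n);W=np.array(p["world_to_cam"]);R,t=W[:3,:3],W[:3,3]
        c=-R.T@t; d=R.T@np.linalg.inv(p["K"])@[uv[0],uv[1],1];d/=np.linalg.norm(d);M=np.eye(3)-np.outer(d,d)
        A.append(M);b.append(M@c)
    x=np.linalg.lstsq(np.vstack(A),np.hstack(b),rcond=None)[0]; return x
def blob(im,lo,hi,roi):
    h=cv2.cvtColor(im,cv2.COLOR_RGB2HSV);m=cv2.inRange(h,lo,hi);k=np.zeros_like(m);u0,v0,u1,v1=roi;k[v0:v1,u0:u1]=m[v0:v1,u0:u1]
    n,l,s,c=cv2.connectedComponentsWithStats(k)
    i=1+np.argmax(s[1:,4]);return c[i],s[i]
E
python3 - <<'E'
from h import *
a=np.array([(163,180),(201,186),(241,196),(280,203),(93,470),(132,477),(174,487),(213,494)])/3.6+[215,155]
P=np.array([ray("top",u,141)[:2] for u in a]); print(P.round(1))
print("lens",np.linalg.norm(P[:4]-P[4:],axis=1),np.linalg.norm(P[0]-P[3]),np.linalg.norm(P[4]-P[7]))
M=np.array([(x,y) for x in(0,-200) for y in(40,14,-14,-40)])
def T(v,m): 
    c,s=np.cos(v[2]),np.sin(v[2]);return m@np.array([[c,s],[-s,c]])+v[:2]
r=least_squares(lambda v:(T(v,M)-P).ravel(),[500,0,-.25]);v=r.x;print("stand",v,np.degrees(v[2]),r.fun.reshape(-1,2).round(1))
for nm in ("top","side"):
    im=cv2.cvtColor(cv2.imread(f"pics/{nm}0.png"),cv2.COLOR_BGR2RGB)
    roi=(235,180,300,290) if nm=="top" else (235,160,320,200)
    for n,lo,hi in(("white",(0,0,150 if nm=="top" else 150),(180,40,255)),("blue",(105,150,60),(125,255,255)),("green",(45,100,40),(85,255,255))):
        h=cv2.cvtColor(im,cv2.COLOR_RGB2HSV);m=cv2.inRange(h,np.array(lo),np.array(hi));u0,v0,u1,v1=roi
        N,l,s,c=cv2.connectedComponentsWithStats(m[v0:v1,u0:u1])
        for i in range(1,N):
            if s[i,4]>25 and s[i,4]<700:
                uv=c[i]+[u0,v0];w=ray(nm,uv,146 )
                cc,ss=np.cos(v[2]),np.sin(v[2]);d=w[:2]-v[:2]
                print(nm,n,uv.round(1),s[i],"world",w.round(1),"stand",(np.array([[cc,ss],[-ss,cc]])@d).round(1))
    c,_=blob(im,np.array((0,150,80)),np.array((8,255,255)),(240,160,260,190) if nm=="top" else (305,95,325,120)); print(nm,"red",c,_)
    if nm=="top":c1=c
w=tri([("top",c1),("side",c)]);d=w[:2]-v[:2];print("bar_end",w,np.array([[cc,ss],[-ss,cc]])@d)
E
```

```text
[[594.3 132.9]
 [588.7 107.6]
 [580.4  81.2]
 [574.1  55.4]
 [404.9 183.3]
 [399.1 158.3]
 [391.2 131.6]
 [385.4 106.8]]
lens [195.97005578 196.34533795 195.77373176 195.61747369] 80.01750971521462 78.92734032250797
stand [ 5.86355131e+02  9.38036805e+01 -2.61421385e-01] -14.97834203253529 [[ 2.4 -0.4]
 [ 1.2 -0.3]
 [ 2.4 -0.9]
 [ 1.9 -0.3]
 [-1.4  0.9]
 [-2.3  0.7]
 [-1.7  0.4]
 [-2.5  0.1]]
top white [239.  213.2] [  0   1  12  72 462] world [575.7 183.5 146. ] stand [-33.5  83.9]
top white [285.5 181.7] [48  0  6  5 26] world [647.7  69.7 146. ] stand [65.5 -7.4]
top white [257.  239.5] [ 16  42  12  35 148] world [509.7 142.4 146. ] stand [-86.6  27.1]
top white [280.  241.8] [ 40  45  11  35 149] world [501.2  88.6 146. ] stand [-81. -27.]
top blue [249.9 262.2] [10 78 10 10 73] world [457.3 160.3 146. ] stand [-141.8   30.9]
top green [273.9 264.8] [35 80  9 10 67] world [447.9 104.9 146. ] stand [-136.6  -25.1]
top red [247.93478261 173.41304348] [245 170   7   9  46]
side blue [259.8 174.3] [20 10 13  9 63] world [452.9 150.5 146. ] stand [-143.6   20.3]
side green [262.9 185.7] [24 23  9  7 50] world [444.8 102.6 146. ] stand [-139.   -28.1]
side red [313.88888889 107.11111111] [311 102   6  12  54]
bar_end [616.92409184 136.69909216 316.29354954] [18.44385043 49.33864678]
```

Stand: origin (586, 94), yaw -15°. The ribs measure 196 mm (nominal 200) and 80 mm wide, which fits. The bar end is at stand (18, 49, 316), so the bar is at about 1.47 rad with its end 160 mm from the pivot. Blue tube's middle is at x≈-99 in the left groove, and green's is at x≈-93 in the right.

I'll push with closed fingers, pad edges forward, fingertips at about z 143.

```bash
python3 -m handwheel '[{"tx":0.0192,"ty":-0.0305,"az":0.02,"gripper":255},{"tx":0.0192,"ty":-0.0305,"az":0.02,"gripper":255},{"tx":0.0192,"ty":-0.0305,"az":0.02,"gripper":255},{"tx":0.0192,"ty":-0.0305,"az":0.02,"gripper":255},{"tx":0.0192,"ty":-0.0305,"az":0.02,"gripper":255},{"tx":0.0192,"ty":-0.0305,"az":0.02,"gripper":255},{"tx":0.0192,"ty":-0.0305,"az":0.02,"gripper":255},{"tx":0.0192,"ty":-0.0305,"az":0.02,"gripper":255},{"tx":0.0192,"ty":-0.0305,"az":0.02,"gripper":255},{"tx":0.0192,"ty":-0.0305,"az":0.02,"gripper":255}]' 40
cat >> h.py <<'E'
V=np.array([586.36,93.80]);TH=-.26142
RS=np.array([[np.cos(TH),-np.sin(TH)],[np.sin(TH),np.cos(TH)]])
def st(w): return np.r_[RS.T@(np.array(w[:2])-V),w[2]]
def wo(s): return np.r_[RS@np.array(s[:2])+V,s[2]]
def rep():
    s=sense();print("t",round(s["time"],2),"tcp",s["ee_pos"].round(1),"rot",s["tcp_rot"].round(1),"stand",st(s["ee_pos"]).round(1),"F",s["ft_force"].round(1),"w",round(s["gripper_width"],2));return s
E
python3 - <<'E'
from h import *
s=rep();print((wo([-173,27,157.5])-s["ee_pos"]).round(1))
E
```

```text
t 0.1 tcp [234.3 469.6 244.9] rot [-180.    -0.   153.5] stand [-437.3  272.   244.9] F [-0.4  0.3  0.1] w 0.99
[ 192.  -305.   -87.4]invalid input
```

The call was refused, possibly because each row needs all seven keys.

```bash
python3 -m handwheel '[{"ax":0,"ay":0,"az":0.02,"tx":0.0192,"ty":-0.0305,"tz":0,"gripper":255},{"ax":0,"ay":0,"az":0.02,"tx":0.0192,"ty":-0.0305,"tz":0,"gripper":255},{"ax":0,"ay":0,"az":0.02,"tx":0.0192,"ty":-0.0305,"tz":0,"gripper":255},{"ax":0,"ay":0,"az":0.02,"tx":0.0192,"ty":-0.0305,"tz":0,"gripper":255},{"ax":0,"ay":0,"az":0.02,"tx":0.0192,"ty":-0.0305,"tz":0,"gripper":255},{"ax":0,"ay":0,"az":0.02,"tx":0.0192,"ty":-0.0305,"tz":0,"gripper":255},{"ax":0,"ay":0,"az":0.02,"tx":0.0192,"ty":-0.0305,"tz":0,"gripper":255},{"ax":0,"ay":0,"az":0.02,"tx":0.0192,"ty":-0.0305,"tz":0,"gripper":255},{"ax":0,"ay":0,"az":0.02,"tx":0.0192,"ty":-0.0305,"tz":0,"gripper":255},{"ax":0,"ay":0,"az":0.02,"tx":0.0192,"ty":-0.0305,"tz":0,"gripper":255}]' 40
python3 - <<'E'
from h import *
s=rep();print((wo([-173,27,157.5])-s["ee_pos"]).round(1))
E
```

```text
time: 0.93
ee_pos: [426.9, 163.0, 245.2]
tcp_rot: [-180.0, -0.0, 165.0]
ft_force: [0.7, 1.1, -0.9]
gripper_width: -0.004
grip_force: 0.0
t 0.93 tcp [426.9 163.  245.2] rot [-180.   -0.  165.] stand [-172.    25.7  245.2] F [ 0.7  1.1 -0.9] w -0.0
[ -0.7   1.5 -87.7]
```

```bash
python3 -m handwheel '[{"ax":0,"ay":0,"az":0,"tx":-0.0007,"ty":0.0015,"tz":-0.0175,"gripper":255},{"ax":0,"ay":0,"az":0,"tx":0,"ty":0,"tz":-0.0175,"gripper":255},{"ax":0,"ay":0,"az":0,"tx":0,"ty":0,"tz":-0.0175,"gripper":255},{"ax":0,"ay":0,"az":0,"tx":0,"ty":0,"tz":-0.0175,"gripper":255},{"ax":0,"ay":0,"az":0,"tx":0,"ty":0,"tz":-0.0175,"gripper":255},{"ax":0,"ay":0,"az":0,"tx":0,"ty":0,"tz":0,"gripper":255},{"ax":0,"ay":0,"az":0,"tx":0.0039,"ty":-0.001,"tz":0,"gripper":255},{"ax":0,"ay":0,"az":0,"tx":0.0039,"ty":-0.001,"tz":0,"gripper":255},{"ax":0,"ay":0,"az":0,"tx":0.0039,"ty":-0.001,"tz":0,"gripper":255},{"ax":0,"ay":0,"az":0,"tx":0.0039,"ty":-0.001,"tz":0,"gripper":255}]'
python3 - <<'E'
from h import *
s=rep();cv2.imwrite("pics/top1.png",read_camera("top")[:,:,::-1]);cv2.imwrite("pics/side1.png",read_camera("side")[:,:,::-1])
t=cv2.imread("pics/top1.png")[155:315,215:335]; s=cv2.imread("pics/side1.png")[90:250,220:370]
c=np.zeros((576,800,3),np.uint8); c[:,:432]=cv2.resize(t,None,fx=3.6,fy=3.6,interpolation=cv2.INTER_CUBIC); c[:384,436:796]=cv2.resize(s,(360,384),interpolation=cv2.INTER_CUBIC); cv2.imwrite("pics/crop1.png",c)
E
```

```text
time: 1.77
ee_pos: [442.3, 162.2, 158.6]
tcp_rot: [180.0, 0.1, 164.9]
ft_force: [0.1, 0.5, 0.1]
gripper_width: 0.001
grip_force: 0.1
t 1.77 tcp [442.3 162.2 158.6] rot [1.800e+02 1.000e-01 1.649e+02] stand [-156.8   28.9  158.6] F [0.1 0.5 0.1] w 0.0
```

View pics/crop1.png

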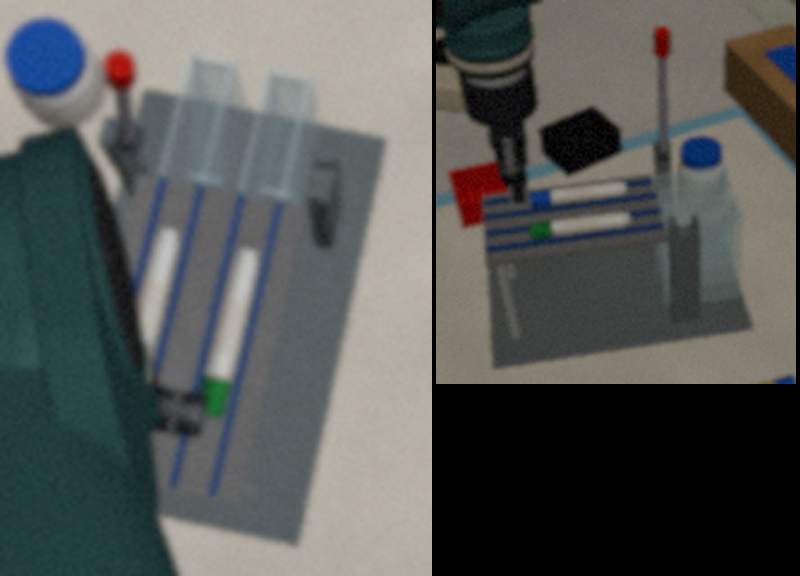

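The tube has moved about 6 mm with the fingers on its cap, which agrees with contact at TCP+11 mm. Continue with a small sideways correction.

```bash
python3 -m handwheel '[{"ax":0,"ay":0,"az":0,"tx":0.0062,"ty":-0.0036,"tz":-0.0008,"gripper":255},{"ax":0,"ay":0,"az":0,"tx":0.0068,"ty":-0.0018,"tz":0,"gripper":255},{"ax":0,"ay":0,"az":0,"tx":0.0068,"ty":-0.0018,"tz":0,"gripper":255},{"ax":0,"ay":0,"az":0,"tx":0.0068,"ty":-0.0018,"tz":0,"gripper":255},{"ax":0,"ay":0,"az":0,"tx":0.0068,"ty":-0.0018,"tz":0,"gripper":255},{"ax":0,"ay":0,"az":0,"tx":0.0068,"ty":-0.0018,"tz":0,"gripper":255},{"ax":0,"ay":0,"az":0,"tx":0.0068,"ty":-0.0018,"tz":0,"gripper":255},{"ax":0,"ay":0,"az":0,"tx":0.0068,"ty":-0.0018,"tz":0,"gripper":255},{"ax":0,"ay":0,"az":0,"tx":0.0058,"ty":-0.0016,"tz":0,"gripper":255},{"ax":0,"ay":0,"az":0,"tx":0.0039,"ty":-0.001,"tz":0,"gripper":255}]'
python3 - <<'E'
from h import *
s=rep()
E
```

```text
time: 2.7
ee_pos: [505.6, 143.3, 156.9]
tcp_rot: [180.0, 0.0, 164.9]
ft_force: [0.1, 0.1, -0.5]
gripper_width: -0.001
grip_force: 0.1
t 2.7 tcp [505.6 143.3 156.9] rot [180.    0.  164.9] stand [-90.8  26.9 156.9] F [ 0.1  0.1 -0.5] w -0.0
```

```bash
python3 -m handwheel '[{"ax":0,"ay":0,"az":0,"tx":0.0039,"ty":-0.001,"tz":0,"gripper":255},{"ax":0,"ay":0,"az":0,"tx":0.0039,"ty":-0.001,"tz":0,"gripper":255},{"ax":0,"ay":0,"az":0,"tx":0.0039,"ty":-0.001,"tz":0,"gripper":255},{"ax":0,"ay":0,"az":0,"tx":0.0039,"ty":-0.001,"tz":0,"gripper":255},{"ax":0,"ay":0,"az":0,"tx":0.0029,"ty":-0.0008,"tz":0,"gripper":255},{"ax":0,"ay":0,"az":0,"tx":0.0029,"ty":-0.0008,"tz":0,"gripper":255},{"ax":0,"ay":0,"az":0,"tx":0.0019,"ty":-0.0005,"tz":0,"gripper":255},{"ax":0,"ay":0,"az":0,"tx":0.0019,"ty":-0.0005,"tz":0,"gripper":255},{"ax":0,"ay":0,"az":0,"tx":0,"ty":0,"tz":0,"gripper":255},{"ax":0,"ay":0,"az":0,"tx":0,"ty":0,"tz":0,"gripper":255}]'
python3 - <<'E'
from h import *
s=rep();cv2.imwrite("pics/top2.png",read_camera("top")[:,:,::-1]);cv2.imwrite("pics/side2.png",read_camera("side")[:,:,::-1])
t=cv2.imread("pics/top2.png")[155:315,215:335]; s=cv2.imread("pics/side2.png")[150:230,230:330]
c=np.zeros((576,800,3),np.uint8); c[:432,:324]=cv2.resize(t,None,fx=2.7,fy=2.7,interpolation=cv2.INTER_CUBIC); c[:370,330:793]=cv2.resize(s,(463,370),interpolation=cv2.INTER_CUBIC); cv2.imwrite("pics/crop2.png",c)
p=[proj("side",wo([x,27,144])) for x in(-60,-49,-47,0,6,60)];print(np.round(p,1).tolist())
im=cv2.cvtColor(cv2.imread("pics/side2.png"),cv2.COLOR_BGR2RGB)
c,k=blob(im,np.array((105,150,60)),np.array((125,255,255)),(262,160,310,185));print(c,k,st(ray("side",c,144)))
E
```

```text
time: 3.53
ee_pos: [530.0, 136.9, 157.0]
tcp_rot: [-180.0, -0.0, 164.9]
ft_force: [0.2, -0.1, 0.2]
gripper_width: 0.002
grip_force: 0.0
t 3.53 tcp [530.  136.9 157. ] rot [-180.    -0.   164.9] stand [-65.6  27.  157. ] F [ 0.2 -0.1  0.2] w 0.0
[[289.9, 169.2], [293.8, 168.7], [294.5, 168.6], [311.1, 166.4], [313.2, 166.1], [332.0, 163.6]]
[296.5        166.10526316] [293 164   8   5  38] [-40.00618879  36.75558703 144.        ]
```

View pics/crop2.png

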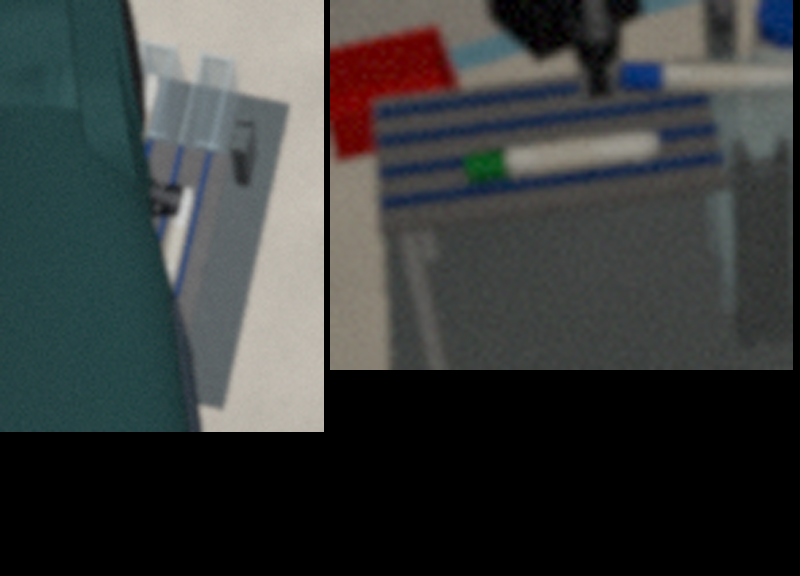

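The blue cap spans side pixels 293–301, so the cap end is at x≈-52 and the middle is about 3 mm past the lip. Push 4 mm more, then draw back.

```bash
python3 -m handwheel '[{"ax":0,"ay":0,"az":0,"tx":0.0019,"ty":-0.0005,"tz":0,"gripper":255},{"ax":0,"ay":0,"az":0,"tx":0.0019,"ty":-0.0005,"tz":0,"gripper":255},{"ax":0,"ay":0,"az":0,"tx":0,"ty":0,"tz":0,"gripper":255},{"ax":0,"ay":0,"az":0,"tx":-0.0048,"ty":0.0013,"tz":0,"gripper":255},{"ax":0,"ay":0,"az":0,"tx":-0.0097,"ty":0.0026,"tz":0,"gripper":255},{"ax":0,"ay":0,"az":0,"tx":-0.0145,"ty":0.0039,"tz":0,"gripper":255},{"ax":0,"ay":0,"az":0,"tx":-0.0145,"ty":0.0039,"tz":0,"gripper":255},{"ax":0,"ay":0,"az":0,"tx":-0.0145,"ty":0.0039,"tz":0.01,"gripper":255},{"ax":0,"ay":0,"az":0,"tx":-0.0145,"ty":0.0039,"tz":0.02,"gripper":255},{"ax":0,"ay":0,"az":0,"tx":-0.0145,"ty":0.0039,"tz":0.02,"gripper":255}]'
python3 - <<'E'
from h import *
s=rep();cv2.imwrite("pics/side3.png",read_camera("side")[:,:,::-1])
im=cv2.cvtColor(cv2.imread("pics/side3.png"),cv2.COLOR_BGR2RGB)
for r in((262,160,310,185),(300,160,345,230)):
    try:c,k=blob(im,np.array((105,120,50)),np.array((125,255,255)),r);print(c,k)
    except Exception as e:print("none")
print("expect cap standing",proj("side",wo([12,27,104])),"jar etc")
print("next",(wo([-167,-27,190])-s["ee_pos"]).round(1))
E
```

```text
time: 4.47
ee_pos: [444.6, 159.5, 207.2]
tcp_rot: [-180.0, -0.1, 165.0]
ft_force: [1.1, -0.0, -0.9]
gripper_width: 0.002
grip_force: 0.0
t 4.47 tcp [444.6 159.5 207.2] rot [-1.80e+02 -1.00e-01  1.65e+02] stand [-153.9   26.8  207.2] F [ 1.1 -0.  -0.9] w 0.0
[285.82142857 168.16071429] [262 165  47   7  56]
[306.13636364 184.54545455] [300 183  14   4  22]
expect cap standing [315.71193082 176.60755363] jar etc
next [-26.6 -48.6 -17.2]
```

Now move behind green, and look at blue.

```bash
python3 -m handwheel '[{"ax":0,"ay":0,"az":0,"tx":-0.0067,"ty":-0.0122,"tz":0,"gripper":255},{"ax":0,"ay":0,"az":0,"tx":-0.0067,"ty":-0.0122,"tz":0,"gripper":255},{"ax":0,"ay":0,"az":0,"tx":-0.0067,"ty":-0.0122,"tz":0,"gripper":255},{"ax":0,"ay":0,"az":0,"tx":-0.0067,"ty":-0.0122,"tz":0,"gripper":255},{"ax":0,"ay":0,"az":0,"tx":0,"ty":0,"tz":-0.0167,"gripper":255},{"ax":0,"ay":0,"az":0,"tx":0,"ty":0,"tz":-0.0167,"gripper":255},{"ax":0,"ay":0,"az":0,"tx":0,"ty":0,"tz":-0.0167,"gripper":255},{"ax":0,"ay":0,"az":0,"tx":0,"ty":0,"tz":0,"gripper":255},{"ax":0,"ay":0,"az":0,"tx":0,"ty":0,"tz":0,"gripper":255},{"ax":0,"ay":0,"az":0,"tx":0,"ty":0,"tz":0,"gripper":255}]'
python3 - <<'E'
from h import *
s=rep();cv2.imwrite("pics/top4.png",read_camera("top")[:,:,::-1]);cv2.imwrite("pics/side4.png",read_camera("side")[:,:,::-1])
t=cv2.imread("pics/top4.png")[155:315,215:335]; s=cv2.imread("pics/side4.png")[140:240,240:360]
c=np.zeros((576,800,3),np.uint8); c[:432,:324]=cv2.resize(t,None,fx=2.7,fy=2.7,interpolation=cv2.INTER_CUBIC); c[:385,330:792]=cv2.resize(s,(462,385),interpolation=cv2.INTER_CUBIC); cv2.imwrite("pics/crop4.png",c)
E
```

```text
time: 5.35
ee_pos: [419.9, 110.1, 157.4]
tcp_rot: [-180.0, 0.0, 164.9]
ft_force: [-0.2, -0.1, 0.1]
gripper_width: -0.003
grip_force: 0.0
t 5.35 tcp [419.9 110.1 157.4] rot [-180.     0.   164.9] stand [-165.   -27.3  157.4] F [-0.2 -0.1  0.1] w -0.0
```

View pics/crop4.png

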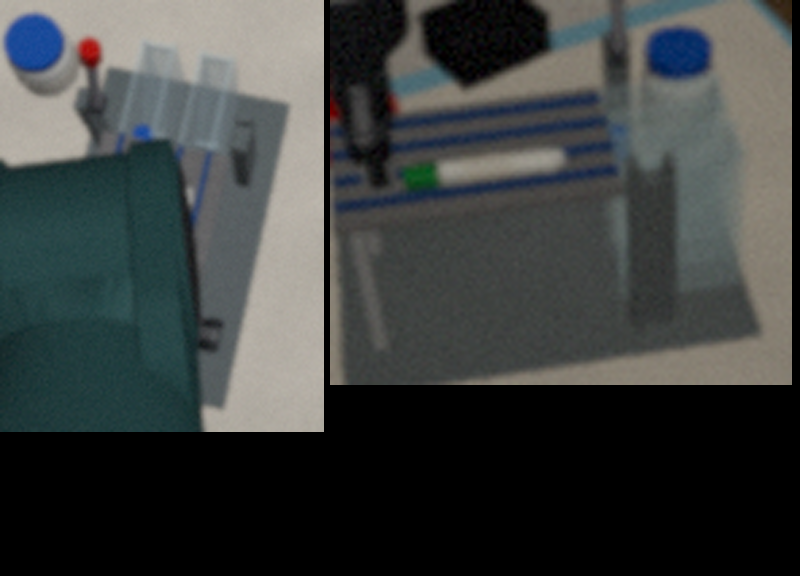

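Blue stands in the left cell: its cap is at top px (268,203). Now push green.

```bash
python3 -m handwheel '[{"ax":0,"ay":0,"az":0,"tx":0.0068,"ty":-0.0015,"tz":0,"gripper":255},{"ax":0,"ay":0,"az":0,"tx":0.0068,"ty":-0.0018,"tz":0,"gripper":255},{"ax":0,"ay":0,"az":0,"tx":0.0068,"ty":-0.0018,"tz":0,"gripper":255},{"ax":0,"ay":0,"az":0,"tx":0.0068,"ty":-0.0018,"tz":0,"gripper":255},{"ax":0,"ay":0,"az":0,"tx":0.0068,"ty":-0.0018,"tz":0,"gripper":255},{"ax":0,"ay":0,"az":0,"tx":0.0068,"ty":-0.0018,"tz":0,"gripper":255},{"ax":0,"ay":0,"az":0,"tx":0.0068,"ty":-0.0018,"tz":0,"gripper":255},{"ax":0,"ay":0,"az":0,"tx":0.0068,"ty":-0.0018,"tz":0,"gripper":255},{"ax":0,"ay":0,"az":0,"tx":0.0068,"ty":-0.0018,"tz":0,"gripper":255},{"ax":0,"ay":0,"az":0,"tx":0.0068,"ty":-0.0018,"tz":0,"gripper":255}]'
python3 -m handwheel '[{"ax":0,"ay":0,"az":0,"tx":0.0048,"ty":-0.0013,"tz":0,"gripper":255},{"ax":0,"ay":0,"az":0,"tx":0.0039,"ty":-0.001,"tz":0,"gripper":255},{"ax":0,"ay":0,"az":0,"tx":0.0039,"ty":-0.001,"tz":0,"gripper":255},{"ax":0,"ay":0,"az":0,"tx":0.0039,"ty":-0.001,"tz":0,"gripper":255},{"ax":0,"ay":0,"az":0,"tx":0.0039,"ty":-0.001,"tz":0,"gripper":255},{"ax":0,"ay":0,"az":0,"tx":0.0029,"ty":-0.0008,"tz":0,"gripper":255},{"ax":0,"ay":0,"az":0,"tx":0.0019,"ty":-0.0005,"tz":0,"gripper":255},{"ax":0,"ay":0,"az":0,"tx":0.0019,"ty":-0.0005,"tz":0,"gripper":255},{"ax":0,"ay":0,"az":0,"tx":0,"ty":0,"tz":0,"gripper":255},{"ax":0,"ay":0,"az":0,"tx":0,"ty":0,"tz":0,"gripper":255}]'
python3 - <<'E'
from h import *
s=rep();im=read_camera("side");cv2.imwrite("pics/side5.png",im[:,:,::-1])
c,k=blob(im,np.array((45,100,40)),np.array((85,255,255)),(262,160,330,210));print(c,k,st(ray("side",c,144)))
for x in(-55,-50,-45,-31,-27,-23):print(x,proj("side",wo([x,-27,144])).round(1))
E
```

```text
time: 6.28
ee_pos: [488.7, 92.6, 156.8]
tcp_rot: [-180.0, -0.0, 164.9]
ft_force: [-0.0, 0.9, 0.1]
gripper_width: 0.0
grip_force: 0.0
time: 7.12
ee_pos: [515.1, 85.7, 156.8]
tcp_rot: [-180.0, -0.0, 164.9]
ft_force: [0.6, 0.4, -0.5]
gripper_width: -0.003
grip_force: 0.0
t 7.12 tcp [515.1  85.7 156.8] rot [-180.    -0.   164.9] stand [-66.8 -26.3 156.8] F [ 0.6  0.4 -0.5] w -0.0
[298.51111111 179.77777778] [295 177   8   7  45] [-42.88595932 -21.92796229 144.        ]
-55 [294.3 181.6]
-50 [296.2 181.4]
-45 [298.  181.1]
-31 [303.2 180.4]
-27 [304.6 180.2]
-23 [306.1 180. ]
```

Green's cap end is at about -55 (finger contact -55.8 agrees). Push 6 mm more and draw back.

```bash
python3 -m handwheel '[{"ax":0,"ay":0,"az":0,"tx":0.0019,"ty":-0.0007,"tz":0,"gripper":255},{"ax":0,"ay":0,"az":0,"tx":0.0019,"ty":-0.0005,"tz":0,"gripper":255},{"ax":0,"ay":0,"az":0,"tx":0.0019,"ty":-0.0005,"tz":0,"gripper":255},{"ax":0,"ay":0,"az":0,"tx":0,"ty":0,"tz":0,"gripper":255},{"ax":0,"ay":0,"az":0,"tx":-0.0048,"ty":0.0013,"tz":0,"gripper":255},{"ax":0,"ay":0,"az":0,"tx":-0.0097,"ty":0.0026,"tz":0,"gripper":255},{"ax":0,"ay":0,"az":0,"tx":-0.0145,"ty":0.0039,"tz":0,"gripper":255},{"ax":0,"ay":0,"az":0,"tx":-0.0145,"ty":0.0039,"tz":0.01,"gripper":255},{"ax":0,"ay":0,"az":0,"tx":-0.0145,"ty":0.0039,"tz":0.03,"gripper":255},{"ax":0,"ay":0,"az":0,"tx":-0.0145,"ty":0.0039,"tz":0.03,"gripper":255}]'
python3 - <<'E'
from h import *
s=rep()
t=read_camera("top")[155:315,215:335,::-1]; s=read_camera("side")[140:240,240:360,::-1]
c=np.zeros((576,800,3),np.uint8); c[:432,:324]=cv2.resize(t,None,fx=2.7,fy=2.7,interpolation=cv2.INTER_CUBIC); c[:385,330:792]=cv2.resize(s,(462,385),interpolation=cv2.INTER_CUBIC); cv2.imwrite("pics/crop6.png",c)
E
```

```text
time: 8.0
ee_pos: [445.8, 103.8, 227.0]
tcp_rot: [-180.0, -0.2, 164.9]
ft_force: [0.8, 0.4, 0.7]
gripper_width: 0.001
grip_force: 0.0
t 8.0 tcp [445.8 103.8 227. ] rot [-180.    -0.2  164.9] stand [-138.4  -26.7  227. ] F [0.8 0.4 0.7] w 0.0
```

View pics/crop6.png

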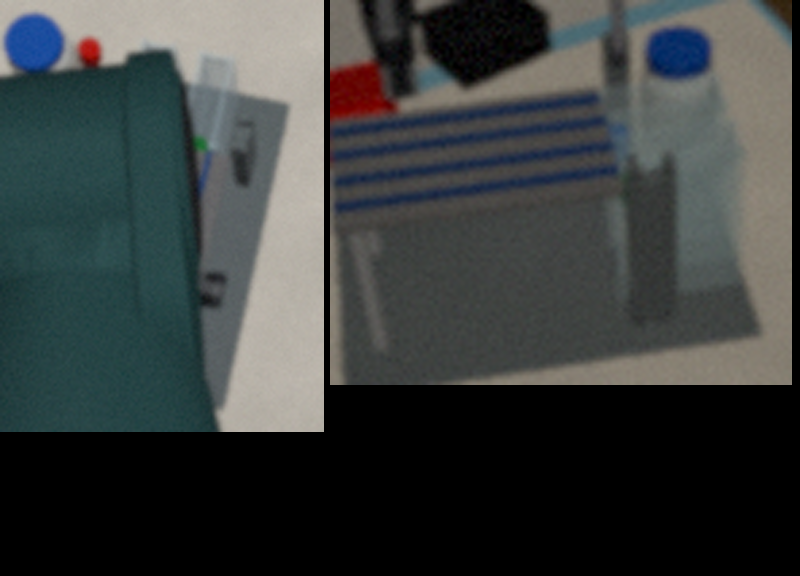

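Both tubes are in the cells; green's cap shows at top (200,145) of the crop. Next, bring the tool to the outer side of the bar, high enough to keep the gripper's body over its end.

```bash
python3 -m handwheel '[{"ax":0,"ay":0,"az":0,"tx":0.0136,"ty":0.0216,"tz":0.0146,"gripper":255},{"ax":0,"ay":0,"az":0,"tx":0.0136,"ty":0.0216,"tz":0.0146,"gripper":255},{"ax":0,"ay":0,"az":0,"tx":0.0136,"ty":0.0216,"tz":0.0146,"gripper":255},{"ax":0,"ay":0,"az":0,"tx":0.0136,"ty":0.0216,"tz":0.0146,"gripper":255},{"ax":0,"ay":0,"az":0,"tx":0.0136,"ty":0.0216,"tz":0.0146,"gripper":255},{"ax":0,"ay":0,"az":0,"tx":0.0228,"ty":-0.0061,"tz":-0.002,"gripper":255},{"ax":0,"ay":0,"az":0,"tx":0.0228,"ty":-0.0061,"tz":-0.002,"gripper":255},{"ax":0,"ay":0,"az":0,"tx":0.0228,"ty":-0.0061,"tz":-0.002,"gripper":255},{"ax":0,"ay":0,"az":0,"tx":0.0228,"ty":-0.0061,"tz":-0.002,"gripper":255},{"ax":0,"ay":0,"az":0,"tx":0.0228,"ty":-0.0061,"tz":-0.002,"gripper":255}]'
python3 - <<'E'
from h import *
s=rep();im=read_camera("top")
c,k=blob(im,np.array((45,90,30)),np.array((85,255,255)),(262,190,310,225));print("green",c,k,st(ray("top",c,116)))
c,k=blob(im,np.array((103,120,60)),np.array((125,255,255)),(255,190,280,208));print("blue",c,k,st(ray("top",c,116)))
S=np.array([18,s["ee_pos"][1],0]);cur=st(s["ee_pos"])
pts=[]
for th,r in[(84,120),(75,118),(65,115),(55,110),(45,105),(35,100),(25,95),(15,90),(8,88),(3,86),(0,85),(-1,85)]:
    t=np.radians(th);y=66-r*np.cos(t)+5*np.sin(t)+14.5;z=157+r*np.sin(t)+5*np.cos(t)+14
    pts.append(wo([18,y,z]))
pts=np.array(pts);print((pts[0]-s["ee_pos"]).round(1));print(np.diff(pts,axis=0).round(1)); print(pts.round(1))
E
```

```text
time: 8.93
ee_pos: [630.7, 180.8, 289.2]
tcp_rot: [-180.0, -0.0, 165.0]
ft_force: [0.1, -1.0, -0.7]
gripper_width: 0.001
grip_force: 0.0
t 8.93 tcp [630.7 180.8 289.2] rot [-180.   -0.  165.] stand [ 20.3  95.5 289.2] F [ 0.1 -1.  -0.7] w 0.0
green [288.09375 207.6875 ] [285 205   7   6  32] [ 10.24127355 -24.40707405 116.        ]
blue [267.41935484 203.74193548] [264 201   7   7  31] [  9.63155713  27.66332494 116.        ]
[ -8.1 -21.2   1.6]
[[ -4.7 -17.5  -4.6]
 [ -4.7 -17.7  -8.9]
 [ -3.9 -14.4 -13.4]
 [ -3.  -11.3 -15.2]
 [ -2.2  -8.1 -16.3]
 [ -1.3  -4.8 -16.8]
 [ -0.4  -1.6 -16.6]
 [ -0.2  -0.8 -10.9]
 [  0.2   0.8  -7.7]
 [  0.2   0.6  -4.5]
 [ -0.   -0.1  -1.5]]
[[622.6 159.6 290.9]
 [617.9 142.1 286.3]
 [613.2 124.3 277.3]
 [609.3 109.9 264. ]
 [606.3  98.6 248.8]
 [604.1  90.6 232.5]
 [602.8  85.8 215.7]
 [602.4  84.2 199.1]
 [602.2  83.4 188.2]
 [602.4  84.2 180.5]
 [602.6  84.8 176. ]
 [602.6  84.7 174.5]]
```

Both caps project to stand (10, 28) and (10, -24) at standing height, which is right. Swing the bar along the arc.

```bash
python3 -m handwheel '[{"ax":0,"ay":0,"az":0,"tx":-0.004,"ty":-0.0106,"tz":0.0008,"gripper":255},{"ax":0,"ay":0,"az":0,"tx":-0.0041,"ty":-0.0106,"tz":0.0008,"gripper":255},{"ax":0,"ay":0,"az":0,"tx":-0.0023,"ty":-0.0087,"tz":-0.0023,"gripper":255},{"ax":0,"ay":0,"az":0,"tx":-0.0024,"ty":-0.0088,"tz":-0.0023,"gripper":255},{"ax":0,"ay":0,"az":0,"tx":-0.0023,"ty":-0.0088,"tz":-0.0044,"gripper":255},{"ax":0,"ay":0,"az":0,"tx":-0.0024,"ty":-0.0089,"tz":-0.0045,"gripper":255},{"ax":0,"ay":0,"az":0,"tx":-0.002,"ty":-0.0072,"tz":-0.0067,"gripper":255},{"ax":0,"ay":0,"az":0,"tx":-0.0019,"ty":-0.0072,"tz":-0.0067,"gripper":255},{"ax":0,"ay":0,"az":0,"tx":-0.0015,"ty":-0.0056,"tz":-0.0076,"gripper":255},{"ax":0,"ay":0,"az":0,"tx":-0.0015,"ty":-0.0057,"tz":-0.0076,"gripper":255}]'
python3 - <<'E'
from h import *
s=rep();ps=[]
for n,r in(("top",(235,160,320,230)),("side",(290,95,345,200))):
    im=read_camera(n);cv2.imwrite(f"pics/{n}7.png",im[:,:,::-1])
    c,k=blob(im,np.array((0,140,60)),np.array((8,255,255)),r);print(n,c,k);ps.append((n,c))
w=st(tri(ps));print("bar_end",w,np.degrees(np.arctan2(w[2]-157,66-w[1])))
E
```

```text
time: 9.82
ee_pos: [605.0, 98.1, 249.4]
tcp_rot: [180.0, 0.0, 164.9]
ft_force: [0.8, 0.5, 1.0]
gripper_width: -0.002
grip_force: 0.3
t 9.82 tcp [605.   98.1 249.4] rot [180.    0.  164.9] stand [ 16.9   9.  249.4] F [0.8 0.5 1. ] w -0.0
top [295.29411765 188.82352941] [293 186   5   6  17]
side [320.55555556 141.33333333] [317 138   8   8  45]
bar_end [ 16.02388264 -48.91764036 280.26598804] 47.00739807530215
```

The bar follows and is now at 47°. Finish the arc.

```bash
python3 -m handwheel '[{"ax":0,"ay":0,"az":0,"tx":0,"ty":-0.004,"tz":-0.0081,"gripper":255},{"ax":0,"ay":0,"az":0,"tx":-0.001,"ty":-0.004,"tz":-0.0082,"gripper":255},{"ax":0,"ay":0,"az":0,"tx":-0.0006,"ty":-0.0024,"tz":-0.0084,"gripper":255},{"ax":0,"ay":0,"az":0,"tx":-0.0007,"ty":-0.0024,"tz":-0.0084,"gripper":255},{"ax":0,"ay":0,"az":0,"tx":-0.0002,"ty":-0.0008,"tz":-0.0083,"gripper":255},{"ax":0,"ay":0,"az":0,"tx":-0.0002,"ty":-0.0008,"tz":-0.0083,"gripper":255},{"ax":0,"ay":0,"az":0,"tx":0,"ty":-0.0004,"tz":-0.0065,"gripper":255},{"ax":0,"ay":0,"az":0,"tx":0,"ty":0,"tz":-0.0065,"gripper":255},{"ax":0,"ay":0,"az":0,"tx":0,"ty":0,"tz":-0.005,"gripper":255},{"ax":0,"ay":0,"az":0,"tx":0,"ty":0,"tz":-0.003,"gripper":255}]'
python3 - <<'E'
from h import *
s=rep();ps=[]
for n,r in(("top",(235,160,340,250)),("side",(290,95,365,250))):
    im=read_camera(n);cv2.imwrite(f"pics/{n}8.png",im[:,:,::-1])
    try:c,k=blob(im,np.array((0,130,50)),np.array((8,255,255)),r);print(n,c,k);ps.append((n,c))
    except Exception as e:print(n,e)
w=st(tri(ps));print("bar_end",w,np.degrees(np.arctan2(w[2]-157,66-w[1])))
E
```

```text
time: 10.75
ee_pos: [603.1, 84.2, 177.9]
tcp_rot: [-180.0, -0.0, 164.9]
ft_force: [-0.8, -0.8, 0.5]
gripper_width: -0.002
grip_force: 0.2
t 10.75 tcp [603.1  84.2 177.9] rot [-180.    -0.   164.9] stand [ 18.6  -5.  177.9] F [-0.8 -0.8  0.5] w -0.0
top [315.6056338  205.77464789] [310 202  12   8  71]
side [324.89705882 190.36764706] [321 185   8  12  68]
bar_end [ 17.29697055 -92.01062794 158.0649611 ] 0.3861566369452923
```

The bar is nearly home. Press on gently to seat it, watching the force.

```bash
python3 -m handwheel '[{"ax":0,"ay":0,"az":0,"tx":0,"ty":0,"tz":-0.0007,"gripper":255},{"ax":0,"ay":0,"az":0,"tx":0,"ty":0,"tz":-0.0007,"gripper":255},{"ax":0,"ay":0,"az":0,"tx":0,"ty":0,"tz":-0.0007,"gripper":255},{"ax":0,"ay":0,"az":0,"tx":0,"ty":0,"tz":-0.0007,"gripper":255},{"ax":0,"ay":0,"az":0,"tx":0,"ty":0,"tz":-0.0005,"gripper":255},{"ax":0,"ay":0,"az":0,"tx":0,"ty":0,"tz":-0.0005,"gripper":255},{"ax":0,"ay":0,"az":0,"tx":0,"ty":0,"tz":-0.0005,"gripper":255},{"ax":0,"ay":0,"az":0,"tx":0,"ty":0,"tz":0,"gripper":255},{"ax":0,"ay":0,"az":0,"tx":0,"ty":0,"tz":0,"gripper":255},{"ax":0,"ay":0,"az":0,"tx":0,"ty":0,"tz":0,"gripper":255}]'
```

```text
time: 11.68
ee_pos: [603.4, 84.1, 175.6]
tcp_rot: [180.0, 0.1, 164.9]
ft_force: [-3.3, -0.2, 13.2]
gripper_width: 0.0
grip_force: 6.7
```

Firm contact: 13 N at fingertip height 161.6, against an expected bar top of 162. Retreat up and back, then check.

```bash
python3 -m handwheel '[{"ax":0,"ay":0,"az":0,"tx":0,"ty":0,"tz":0.005,"gripper":255},{"ax":0,"ay":0,"az":0,"tx":0,"ty":0,"tz":0.015,"gripper":255},{"ax":0,"ay":0,"az":0,"tx":0,"ty":0,"tz":0.03,"gripper":255},{"ax":0,"ay":0,"az":0,"tx":0,"ty":0,"tz":0.03,"gripper":255},{"ax":0,"ay":0,"az":0,"tx":-0.03,"ty":0.01,"tz":0.01,"gripper":255},{"ax":0,"ay":0,"az":0,"tx":-0.03,"ty":0.01,"tz":0,"gripper":255},{"ax":0,"ay":0,"az":0,"tx":-0.03,"ty":0.01,"tz":0,"gripper":255},{"ax":0,"ay":0,"az":0,"tx":-0.03,"ty":0.01,"tz":0,"gripper":255},{"ax":0,"ay":0,"az":0,"tx":-0.03,"ty":0.01,"tz":0,"gripper":255},{"ax":0,"ay":0,"az":0,"tx":-0.03,"ty":0.01,"tz":0,"gripper":255}]'
python3 - <<'E'
from h import *
s=rep();ps=[];I={}
for n,r in(("top",(295,160,340,250)),("side",(290,95,365,250))):
    im=read_camera(n);I[n]=im
    c,k=blob(im,np.array((0,130,50)),np.array((8,255,255)),r);print(n,c,k);ps.append((n,c))
w=st(tri(ps));print("bar_end",w,np.degrees(np.arctan2(w[2]-157,66-w[1])))
t=I["top"][155:315,215:335,::-1]; s=I["side"][140:240,240:360,::-1]
c=np.zeros((576,800,3),np.uint8); c[:432,:324]=cv2.resize(t,None,fx=2.7,fy=2.7,interpolation=cv2.INTER_CUBIC); c[:385,330:792]=cv2.resize(s,(462,385),interpolation=cv2.INTER_CUBIC); cv2.imwrite("pics/crop9.png",c)
E
```

```text
time: 12.52
ee_pos: [421.7, 144.3, 264.4]
tcp_rot: [180.0, 0.0, 164.9]
ft_force: [-0.3, 0.3, 0.4]
gripper_width: 0.004
grip_force: 0.0
t 12.52 tcp [421.7 144.3 264.4] rot [180.    0.  164.9] stand [-172.2    6.2  264.4] F [-0.3  0.3  0.4] w 0.0
top [315.65217391 206.37681159] [310 203  12   8  69]
side [324.98484848 191.01515152] [321 185   8  13  66]
bar_end [ 16.94570945 -92.27374895 155.86054368] -0.4124809732980011
```

View pics/crop9.png

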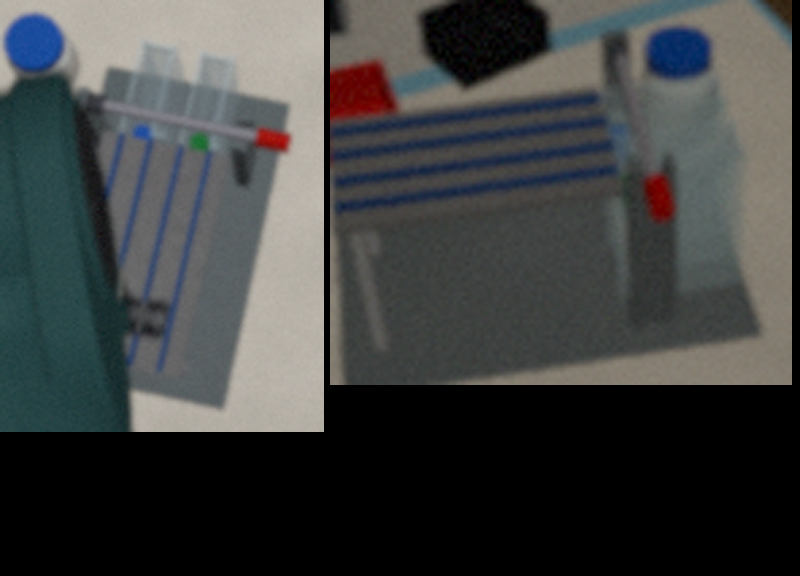

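The bar lies in its catch, with its red end at crop (272,139) and an angle of about 0°. Both caps stand in the cells at crop (142,131) and (199,142), the arm is clear, and the jar hasn't moved.

```bash
python3 -c "
from workcell import *
print(sign_off())"
```

```text
the job is handed in; nothing more can be done
None
```

I signed the job off at about 12.5 s of robot time. In the last pictures both tubes stand cap-up, one in each cell, the bar is seated in its catch at about 0 rad, and no bystander was touched; `sign_off()` returned no verdict.

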